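# Right the toppled cutter tube and light the row

### The arm

A 6-joint arm with a two-finger parallel gripper is mounted at the origin on the work surface. World frame = base frame: x ahead of the robot, y to its left, z up, the work surface at z = 0. Lengths are in m, angles in rad, forces in N, time in s.
With the tool pointing down it reaches from about 0.35 to 0.775 m from the base axis. Payload 7.3 kg.
Tool frame: the origin (TCP) lies at the centre of the arm's flange, where the gripper is bolted on; the fingertips stand 178 mm ahead of it and the grasp point (between the pads) lies 159 mm ahead of it (tip_extent is the distance from the TCP to the fingertips, in m); z points along the fingers, y is the line along which they close (so a half turn about z gives the same grasp; the last joint's range is limited). The gripper opens to 92 mm and grips with 3 to 60 N. Pads are 19 mm wide; open, the fingers measure 130 mm over their backs; the gripper's body (75 mm by 190 mm) begins 47 mm behind the grasp point.
Start: joints at [-1.333, 0.342, 1.524, -0, 1.275, -0.146], TCP at [0.197, -0.487, 0.405] pointing down, gripper open.
Joint ranges: [-2.53, 2.53], [-0.77, 2.02], [0.04, 2.7], [-1, 4.14], [0.28, 2.66], [-3.11, 3.11]. Speed limits (rad/s): [2.57, 2.57, 3.14, 3.14, 3.14, 3.14].

### API

Orientations are given as [roll, pitch, yaw] about the fixed x, y, z axes, in that order (R = Rz(yaw) Ry(pitch) Rx(roll)).
In Python, from cell import * gives the robot as it stands.
- The arm moves only by the tool arm_command, never from a script. Its arguments are lists of equal length, an entry for each row: "xyz": the shift along the world's x, y, z in mm, a list of three; "spin": the turn about the world's z in degrees. In form: {"xyz": [[tx, ty, tz], ...], "spin": [spin, ...]}. A call has 1 to 20 rows; each row shifts and turns the commanded pose from where the row before left it; what a row does not reach is not made up. A row lasts 1/10 s, in which the tool goes at most 50 mm and 8.59 degrees, less where a joint would pass 70% of its speed; a pose out of reach is approached as far as the arm can. A call with a gripper value outside its range is refused whole. "jaw" is the opening, from -1 (shut) to 1 (fully open), set as the call begins (left out, the last holds). The fingers move at their own pace and stop on an object; "squeeze" is the grip in N (left out, the last holds). Time passes only in rows, so rows that do not move let the fingers close. It gives the time, the measured TCP pose, the force, the opening and the grip force at its end, in the units of the state.
- observe(): the state, without advancing time (a new reading comes with each control period).
- read_camera(name): name is "scene" or "side" or "wrist"; returns a dict with "img" (420x560x3 uint8, red, green, blue), "depth" (420x560 float32, m along the optical axis (not along the pixel's ray), 0 where there is no reading), "fx", "fy", "cx", "cy" (pixels), "dist_coeffs" ([k1, k2, p1, p2, k3] as OpenCV has them; the pictures are not rectified), "world_from_camera" (4x4, takes a point from camera to world coordinates). Camera axes: x right, y up, looking along -z (the intrinsics and any distortion apply to the point x, -y, -z); pixel columns grow to the right and rows downward; lengths in m; the calibration is good to about 2 mm. A picture is of the moment at which its call begins.
- hand_in(): hands the job in; it is judged then, once.
The state is a dict: "time": time; "qpos": joint angles; "qvel": joint speeds; "joint_efforts": joint torques, N m; "tool_pos": TCP position; "tool_rot": TCP orientation; "contact_force": force on the tool from outside, world axes, zero at the start; "torque": the same for the moment, N m; "opening": finger opening in m; "grip_force": force on a finger pad.
Only numpy, scipy, OpenCV 4.12 (cv2) and the standard library are available. Lean on these libraries where they do the work, as an engineer would, in place of code of your own. Each camera call takes 0.05 s, during which the arm holds its last target. There are 200 camera calls.

### The job

The last cutter tube in the lane has toppled against the end stop: stand it upright in the lane again, beside its neighbours, and let go of it. Then draw the inspection lamp up out of its charging cradle, turn it level with its lens facing straight down, and hold it over the middle of the lane, about 15 cm above the tops of the tubes, so that the row is lit. Finish while still holding the lamp there; do not knock over the other tubes or push the other things on the bench about.

Things in the scene. Friction and masses are not known exactly. Their poses are not given: they have to be found in the camera images.
- lane: fixed aluminium channel 300 mm long (its y), 42 mm wide (its x); floor 3 mm above the bench, 36 mm wide between lips that rise 6 mm above it. Origin: middle of its underside, on the bench; z up. At its +y end an upright end stop 26 mm wide, 3 mm thick, top 53 mm above the bench, inner face at y = +147 mm; at its -y end a 12 mm lip
- leaning_tube: the toppled cutter tube: square plastic packing tube 30 x 30 x 100 mm, black cap, about 90 g. Origin: centre of its foot; z runs from foot to cap. At the start it leans about 45 degrees towards the lane's +y, lower foot edge on the lane floor 50 mm short of the end stop, its side on the stop's top edge; its x is level, across the lane
- tube0: neighbour tube like it (30 x 30 x 100 mm, 90 g), standing in the lane; origin centre of its foot, z up
- tube1: neighbour tube like it, standing in the lane; origin centre of its foot, z up
- tube2: neighbour tube like it, standing in the lane, the one nearest the toppled tube; origin centre of its foot, z up
- cradle: fixed charging cradle of the lamp: base 105 x 95 x 10 mm with an upright pocket, 27 x 37 mm inside (x, y), 5 mm walls, open at the top; pocket floor 10 mm and rim 60 mm above the bench, the wall on the -x side lower (32 mm); that side faces the robot, within about 25 degrees. Origin: under the middle of the pocket, on the bench
- lamp: straight stick lamp, 24 mm thick (x), 34 mm wide (y), 200 mm long (z), about 220 g, centre of mass 115 mm from the lens end. Stands handle up in the cradle, 50 mm deep, aligned with its axes. Origin: centre of the lens end (lower end at the start); z runs to the handle's top. Upper 85 mm: rubber handle. Lens strip on the -x face, 11 to 99 mm up, facing along the lamp's -x
- lamp_lens (a point): centre of the lamp's lens strip: 55 mm from the lens end, on the -x face; axes as the lamp's
- calculator: loose desk calculator, 135 x 80 x 14 mm, origin under its centre
- spanner: loose hook spanner, 215 mm long, hook 80 mm wide, 8 mm thick, lying on the bench, origin underneath near its middle
- collet_nut: loose steel collet nut, 50 mm across, 22 mm high, origin under its centre
- insert_box: loose small carton, 58 x 84 x 22 mm, origin under its centre
- caliper: loose caliper lying flat, 200 mm long, 12 mm high, origin underneath at its middle
There are look-alikes about, which are no part of the job. Leave any blue or green look-alike of the leaning_tube alone. What is shaped like the tube2 but yellow is not meant.

How it is judged:
On the way, in this order (a step that is already met when the one before it is completed fails the run):
1. the toppled tube stands upright in the lane, let go and at rest (angle between leaning_tube's own z axis and vertical below 0.1 rad and z of leaning_tube in the frame of lane below 0.008 m and x of leaning_tube in the frame of lane between -0.01 and 0.01 m and y of leaning_tube in the frame of lane between -0.14 and 0.14 m and contact force between leaning_tube and the arm below 0.1 N and contact force between leaning_tube and the fingers below 0.1 N and linear speed of leaning_tube below 0.03 m/s), for 0.3 s.
2. the lamp is drawn up out of the cradle, held by the fingers (height (world z) of lamp above 0.065 m and contact force between lamp and cradle below 0.1 N and contact force between lamp and the fingers above 2 N), for 0.1 s.
At the end, for the whole second after the job is handed in: Fingers alone hold the lamp still, lens facing down within 17 degrees, lens centre within 70 mm of the lane's middle in plan and 180 to 330 mm above the bench; all four tubes upright within 0.1 rad, the toppled one let go, its foot on the lane floor between the lips (angle between lamp's own x axis and vertical below 0.3 rad and horizontal distance between lamp_lens and lane below 0.07 m and height (world z) of lamp_lens between 0.18 and 0.33 m and contact force between lamp and the fingers above 2 N and linear speed of lamp below 0.03 m/s and contact force between lamp and cradle below 0.1 N and contact force between lamp and lane below 0.1 N and contact force between lamp and leaning_tube below 0.1 N and contact force between lamp and tube0 below 0.1 N and contact force between lamp and tube1 below 0.1 N and contact force between lamp and tube2 below 0.1 N and angle between each of leaning_tube, tube0, tube1, tube2's own z axis and vertical below 0.1 rad and z of leaning_tube in the frame of lane below 0.008 m and x of leaning_tube in the frame of lane between -0.01 and 0.01 m and y of leaning_tube in the frame of lane between -0.14 and 0.14 m); the arm keeps its last pose, push and grip.
It fails at once if a neighbouring tube is knocked over or pushed more than 40 mm (angle between any of tube0, tube1, tube2's own z axis and vertical above 0.5 rad or distance of any of tube0, tube1, tube2 from where it was at the start of the episode above 0.04 m).
It fails at once if another thing on the bench is pushed more than 40 mm (distance of any of calculator, spanner, collet_nut, insert_box, caliper from where it was at the start of the episode above 0.04 m).
It also fails if it takes over 58 s, if anything falls off the work surface, if the arm or the gripper's body presses on something with over 40 N, if the wrist force passes 120 N, or if a joint passes its speed limit or range.

## Working session

There is one attempt and no reset: what is moved stays moved. The work goes in short steps, Python scripts to look and compute and a tool call to move; the robot and the scene stay as the last step left them, time stands still between calls to the robot, and variables do not carry over. Pictures are saved under pics/ and viewed, at most 10 in all, crops included, and the job is handed in when it is done.

Besides the shell and the picture viewer there is one more tool, called by a JSON object that holds its "api" and its "payload". arm_command: Moves the arm, as the interface text tells. Its arguments: {"type":"object","properties":{"xyz":{"type":"array","items":{"type":"array","items":{"type":"number"}}},"spin":{"type":"array","items":{"type":"number"}},"jaw":{"type":"number"},"squeeze":{"type":"number"}},"required":["xyz","spin"]}

```bash
mkdir -p pics; cat > h.py <<'E'
import numpy as np, cv2
from cell import *
def cam(n):
    c=read_camera(n); c['K']=np.array([[c['fx'],0,c['cx']],[0,c['fy'],c['cy']],[0,0,1.]]); c['T']=np.array(c['world_from_camera']); return c
def rays(c,px):
    px=np.asarray(px,float).reshape(-1,1,2)
    u=cv2.undistortPoints(px,c['K'],np.array(c['dist_coeffs'],float)).reshape(-1,2)
    d=np.c_[u[:,0],-u[:,1],-np.ones(len(u))]
    return c['T'][:3,3], d@c['T'][:3,:3].T   # scaled by depth
def onplane(c,px,z):
    o,d=rays(c,px); return o+d*((z-o[2])/d[:,2])[:,None]
def cloud(c):
    h,w=c['depth'].shape; v,u=np.mgrid[:h,:w]
    o,d=rays(c,np.c_[u.ravel(),v.ravel()]); return (o+d*c['depth'].ravel()[:,None]).reshape(h,w,3)
def save(n,img): cv2.imwrite('pics/'+n+'.png',img[:,:,::-1])
E
python3 - <<'E'
from h import *
import pickle
for n in ('scene','side','wrist'):
    c=cam(n); save(n+'0',c['img']); pickle.dump(c,open(n+'0.pkl','wb')); print(n,c['T'].round(3).tolist(),(c['depth']>0).mean())
print(observe())
E
```

```text
scene [[0.548, -0.658, 0.517, 1.028], [0.836, 0.444, -0.322, -0.27], [-0.018, 0.608, 0.793, 0.805], [0.0, 0.0, 0.0, 1.0]] 0.9959311224489796
side [[-0.974, 0.126, -0.187, 0.355], [-0.225, -0.488, 0.844, 0.822], [0.015, 0.864, 0.503, 0.581], [0.0, 0.0, 0.0, 1.0]] 0.9960714285714286
wrist [[0.375, 0.891, 0.255, 0.265], [-0.927, 0.361, 0.101, -0.458], [-0.002, -0.275, 0.962, 0.384], [0.0, 0.0, 0.0, 1.0]] 0.9960076530612245
{'time': 0.15, 'qpos': array([-1.33298579e+00,  3.42565318e-01,  1.52475124e+00, -3.63147817e-06,
        1.27538832e+00, -1.46016047e-01]), 'qvel': array([-0.00155936, -0.00302616, -0.00411375,  0.00047551,  0.00069317,
        0.00224798]), 'joint_efforts': array([-4.99471880e-04, -4.31468940e+01, -2.44354784e+01,  7.17040873e-02,
        5.36979747e-02, -7.11978760e-05]), 'tool_pos': array([ 0.19658971, -0.4867122 ,  0.40421931]), 'tool_rot': array([-3.14049177e+00, -1.58388837e-04,  3.83827554e-01]), 'contact_force': array([0.43014316, 0.55884706, 0.08036176]), 'torque': array([ 0.00731322, -0.03613052,  0.00047906]), 'grip_force': 0.0, 'opening': 0.09188165678397348}
```

View pics/scene0.png

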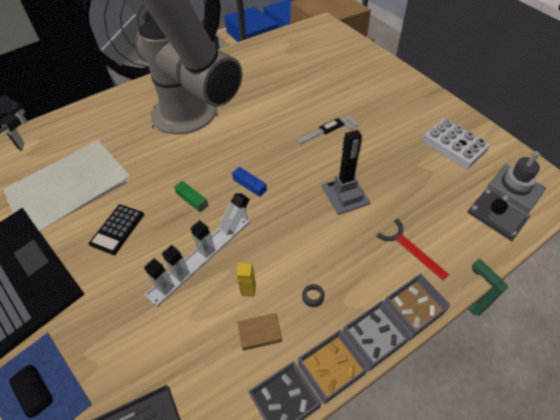

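View pics/side0.png

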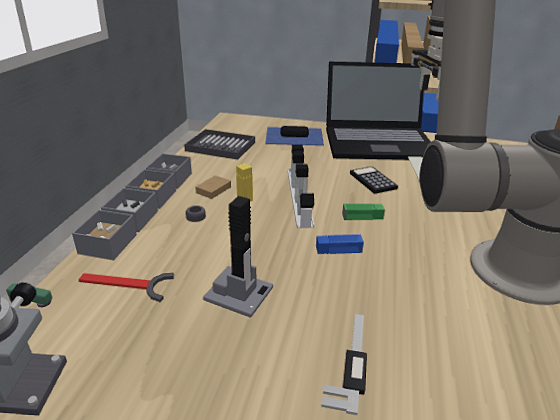

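```bash
cat > m.py <<'E'
from h import *
import pickle
for n,boxes in (('scene',dict(lane=(130,185,260,310),cradle=(315,125,380,220))),('side',dict(lane=(280,140,320,232),cradle=(195,190,280,320)))):
    c=pickle.load(open(n+'0.pkl','rb')); P=cloud(c); hsv=cv2.cvtColor(c['img'],cv2.COLOR_RGB2HSV)
    for k,(a,b,e,f) in boxes.items():
        p=P[b:f,a:e]; V=hsv[b:f,a:e,2]; S=hsv[b:f,a:e,1]
        m=((V<70)&(p[...,2]>.05)).astype(np.uint8)
        nl,L,st,ce=cv2.connectedComponentsWithStats(m)
        for i in range(1,nl):
            if st[i,4]<25: continue
            q=p[L==i]; zt=np.percentile(q[:,2],95); t=q[q[:,2]>zt-.004]
            print(n,k,(ce[i]+[a,b]).round(),st[i,4],'ztop',zt.round(4),'topmean',t.mean(0).round(4), 'ext',np.ptp(t,axis=0).round(3))
        m=((S<60)&(p[...,2]<.016)&(p[...,2]>.002)) if k=='lane' else (p[...,2]<.02)&(p[...,2]>.006)&(S<80)
        q=p[m][:,:2].astype(np.float32); r=cv2.minAreaRect(q); print(n,k,'rect',r,len(q))
c=pickle.load(open('scene0.pkl','rb'))['img']
s=pickle.load(open('side0.pkl','rb'))['img']
A=cv2.resize(c[150:310,130:290],(400,400),interpolation=2); B=cv2.resize(s[140:240,260:360],(400,400),interpolation=2)
save('crop1',np.hstack([A,B]))
E
python3 m.py
```

```text
scene lane [240. 200.] 173 ztop 0.0952 topmean [ 0.5336 -0.0718  0.1584] ext [0.557 0.224 0.713]
scene lane [200. 230.] 222 ztop 0.1057 topmean [ 0.5206 -0.1728  0.1092] ext [0.527 0.114 0.703]
scene lane [172. 256.] 246 ztop 0.1059 topmean [ 0.5488 -0.2505  0.1138] ext [0.502 0.036 0.703]
scene lane [154. 269.] 254 ztop 0.1056 topmean [ 0.5548 -0.2947  0.1081] ext [0.493 0.041 0.703]
scene lane rect ((0.48008105158805847, -0.1669517606496811), (0.3381531238555908, 0.2857276499271393), 73.92749786376953) 1347
scene cradle [349. 157.] 740 ztop 0.2118 topmean [0.5644 0.2054 0.2175] ext [0.482 0.497 0.597]
scene cradle [349. 185.] 38 ztop 0.0594 topmean [0.5747 0.2079 0.0577] ext [0.008 0.043 0.005]
scene cradle rect ((0.475765585899353, 0.26543307304382324), (0.13434596359729767, 0.3406451344490051), 55.664154052734375) 712
side lane [299. 161.] 364 ztop 0.1058 topmean [ 0.5312 -0.2204  0.1074] ext [0.209 1.121 0.479]
side lane [306. 200.] 195 ztop 0.0924 topmean [ 0.4761 -0.0255  0.1031] ext [0.138 0.875 0.492]
side lane rect ((0.5143861770629883, -0.30338436365127563), (0.1253635585308075, 0.514578640460968), 17.07032012939453) 334
side cradle [239. 233.] 1340 ztop 0.2112 topmean [0.5484 0.237  0.222 ] ext [0.215 0.624 0.374]
side cradle rect ((0.683501124382019, 0.08433650434017181), (0.133925199508667, 0.48696470260620117), 42.30256652832031) 1206
```

View pics/crop1.png

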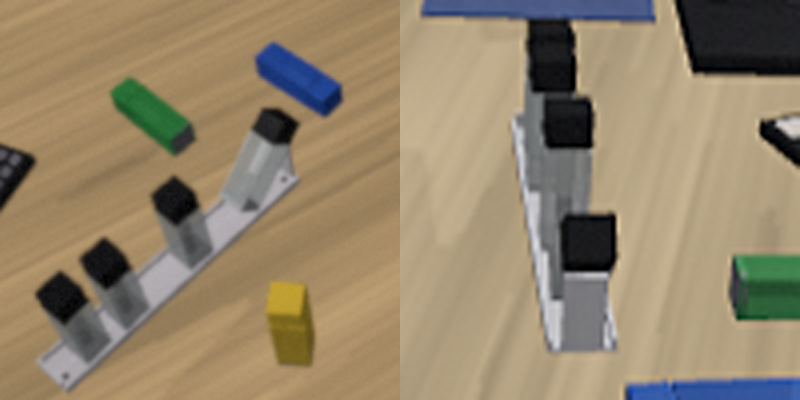

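{"api": "arm_command", "payload": {"xyz": [[24,32,8],[24,32,8],[24,32,8],[24,32,8],[24,32,8],[24,32,8],[24,32,8],[24,32,8],[24,32,8],[24,32,8],[0,0,0],[0,0,0]], "spin": [0,0,0,0,0,0,0,0,0,0,0,0], "jaw": 1}}

```text
time: 1.35
tool_pos: [0.4368, -0.1663, 0.4845]
tool_rot: [-3.142, 0.001, 0.386]
contact_force: [-0.2, -0.0, -0.4]
opening: 0.0919
grip_force: 0.0
```

```bash
python3 - <<'E'
from h import *
import pickle
c=cam('wrist'); save('w1',c['img']); pickle.dump(c,open('w1.pkl','wb')); o=observe(); print(o['qpos'].round(3),o['tool_pos'],o['tool_rot'],c['fx'],c['T'].round(3).tolist())
E
```

```text
[-5.290e-01  1.810e-01  1.523e+00 -1.000e-03  1.439e+00  6.570e-01] [ 0.43637598 -0.16695436  0.4843014 ] [-3.14127568e+00  1.01762465e-03  3.84421690e-01] 368.6192630946655 [[0.377, 0.89, 0.255, 0.505], [-0.926, 0.362, 0.103, -0.137], [-0.001, -0.275, 0.961, 0.465], [0.0, 0.0, 0.0, 1.0]]
```

View pics/w1.png

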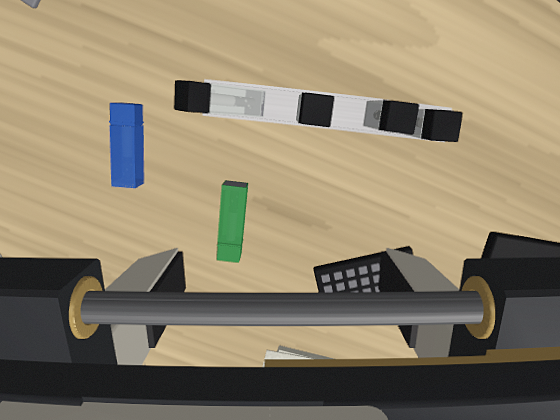

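```bash
cat > lane.py <<'E'
from h import *
def caps(c,box,zt=None):
    P=cloud(c); P[...,2]=np.clip(P[...,2],-1,1); g=cv2.cvtColor(c['img'],cv2.COLOR_RGB2HSV); a,b,e,f=box
    m=np.zeros(g.shape[:2],np.uint8); m[b:f,a:e]=(g[b:f,a:e,2]<60)
    nl,L,st,ce=cv2.connectedComponentsWithStats(m); out=[]
    for i in range(1,nl):
        if st[i,4]<150: continue
        q=P[L==i]; z=np.percentile(q[:,2],[10,50,90]); t=q[(abs(q[:,2]-z[2])<.006)]
        vu=np.argwhere(L==i)[:,::-1][abs(q[:,2]-z[2])<.006]
        r=cv2.minAreaRect(vu.astype(np.float32)); w=onplane(c,r[0],z[2])[0]
        wr=cv2.minAreaRect(onplane(c,vu,z[2])[:,:2].astype(np.float32))
        print('cap',ce[i].round(),st[i,4],'z',z.round(4),'med',np.median(t,0).round(4),'rect',np.round(wr[0],4),np.round(wr[1],4),round(wr[2],1)); out.append(np.median(t,0))
    return out
def lane(c,box):
    P=cloud(c); g=cv2.cvtColor(c['img'],cv2.COLOR_RGB2HSV); a,b,e,f=box
    m=np.zeros(g.shape[:2],bool); m[b:f,a:e]=(g[b:f,a:e,1]<45)&(g[b:f,a:e,2]>90); m&=(P[...,2]<.02)&(P[...,2]>-.003)
    m=cv2.morphologyEx(m.astype(np.uint8),cv2.MORPH_OPEN,np.ones((3,3)))
    vu=np.argwhere(m)[:,::-1]; q=onplane(c,vu,.009)
    print('lane z med',np.median(P[m.astype(bool)][:,2]).round(4),len(vu)); r=cv2.minAreaRect(q[:,:2].astype(np.float32)); print('lane rect',r)
    return r
if __name__=='__main__':
    import pickle
    c=pickle.load(open('w1.pkl','rb')); caps(c,(165,60,475,150)); lane(c,(165,60,475,150))
E
python3 lane.py
```

```text
cap [192.  96.] 1049 z [0.0791 0.0863 0.0931] med [ 0.4796 -0.0508  0.091 ] rect [ 0.4799 -0.0513] [0.0292 0.0173] 13.3
cap [316. 109.] 993 z [0.1018 0.1031 0.1041] med [ 0.514  -0.1689  0.1031] rect [ 0.5138 -0.1688] [0.029  0.0291] 15.5
cap [398. 117.] 1084 z [0.0942 0.1028 0.104 ] med [ 0.5388 -0.2469  0.103 ] rect [ 0.5386 -0.2467] [0.0292 0.0303] 15.3
cap [441. 125.] 1128 z [0.0899 0.1027 0.1039] med [ 0.5486 -0.2906  0.1029] rect [ 0.5483 -0.2903] [0.0295 0.031 ] 21.3
lane z med 0.0037 3300
lane rect ((0.5201621055603027, -0.18949180841445923), (0.04298969730734825, 0.2982299327850342), 16.087785720825195)
```

Candidates: white tube with black cap leaning on the stop (scene 236,213; wrist 192,96), green lying tube (191,195), blue lying tube (249,181), yellow standing tube (246,279), and the three white standing neighbours. The one wanted is the leaning white one, and the crop confirms it. In the wrist view the lane centre is (0.520, -0.1895) at 16.1°, with tube tops at 0.103.

{"api": "arm_command", "payload": {"xyz": [[4.4,11.5,-15.5],[4.4,11.5,-15.5],[4.4,11.5,-15.5],[4.4,11.5,-15.5],[4.4,11.5,-15.5],[4.4,11.5,-15.5],[4.4,11.5,-15.5],[4.4,11.5,-15.5],[4.4,11.5,-15.5],[4.4,11.5,-15.5],[0,0,0],[0,0,0]], "spin": [8.41,8.41,8.41,8.41,8.41,8.41,8.41,8.41,8.41,8.41,0,0]}}

```text
time: 2.6
tool_pos: [0.4803, -0.0529, 0.3297]
tool_rot: [-3.141, -0.0, 1.847]
contact_force: [0.2, -0.4, 1.1]
opening: 0.0917
grip_force: 0.0
```

```bash
python3 - <<'E'
from h import *
import pickle
c=cam('wrist'); save('w2',c['img']); pickle.dump(c,open('w2.pkl','wb')); o=observe(); print(o['qpos'].round(3),o['tool_pos'],o['tool_rot'])
E
```

```text
[-0.268  0.345  1.746 -0.     1.05  -0.544] [ 0.48049467 -0.05297436  0.33022683] [3.14129299e+00 5.17157226e-04 1.84687555e+00]
```

View pics/w2.png

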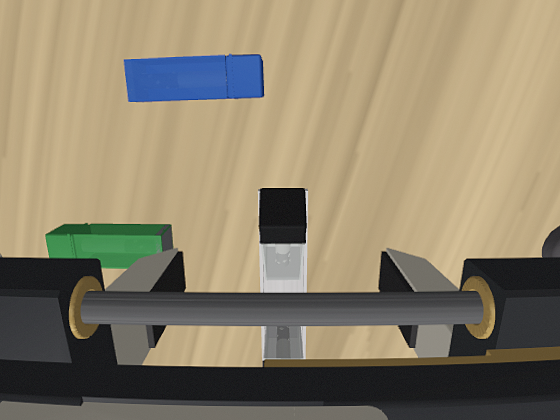

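The picture shows the leaning tube's cap at (283, 215), centred between the fingers and square to them. The blue and green tubes are clear of the fingers. Descending now.

{"api": "arm_command", "payload": {"xyz": [[0,0,-20],[0,0,-20],[0,0,-20],[0,0,-20],[0,0,-20],[0,0,0]], "spin": [0,0,0,0,0,0]}}

```text
time: 3.25
tool_pos: [0.48, -0.0526, 0.2286]
tool_rot: [-3.139, -0.001, 1.848]
contact_force: [-0.4, 0.9, 0.4]
opening: 0.0918
grip_force: 0.0
```

{"api": "arm_command", "payload": {"xyz": [[0,0,0],[0,0,0],[0,0,0],[0,0,0],[0,0,0],[0,0,0],[0,0,0],[0,0,0],[0,0,0],[0,0,0]], "spin": [0,0,0,0,0,0,0,0,0,0], "jaw": -1, "squeeze": 3}}

```text
time: 4.25
tool_pos: [0.4806, -0.0518, 0.2297]
tool_rot: [3.142, -0.0, 1.852]
contact_force: [-0.1, -0.7, -0.9]
opening: 0.0299
grip_force: 3.0
```

{"api": "arm_command", "payload": {"xyz": [[1.2,-4.0,2.8],[1.3,-4.4,2.6],[1.4,-4.8,2.3],[1.4,-5.0,1.9],[0,0,0],[0,0,0]], "spin": [0,0,0,0,0,0]}}

```text
time: 4.85
tool_pos: [0.4859, -0.0702, 0.2393]
tool_rot: [3.142, -0.0, 1.851]
contact_force: [-0.7, -0.0, 0.2]
opening: 0.0301
grip_force: 3.0
```

```bash
cat > tilt.py <<'E'
from h import *
import sys
# tube near lane end: angle from side-camera depth, points coloured grey/black in lane strip x within 20mm
L0=np.array([.520,-.1895]); ex=np.array([.961,.277]); ey=np.array([-.277,.961])
for n in ('side','scene'):
    c=cam(n); P=cloud(c); g=cv2.cvtColor(c['img'],cv2.COLOR_RGB2HSV)
    d=P[...,:2]-L0; x=d@ex; y=d@ey; z=P[...,2]
    blk=(g[...,2]<70)&(g[...,1]<120)&(abs(x)<.022)&(y>.05)&(y<.2)&(z>.05)&(z<.13)
    gry=(g[...,1]<50)&(g[...,2]>=70)&(abs(x)<.022)&(y>.04)&(y<.2)&(z>.012)&(z<.13)
    for nm,m in (('blk',blk),('gry',gry)):
        if m.sum()>8:
            print(n,nm,m.sum(),'x',np.percentile(x[m],[5,50,95]).round(3),'y',np.percentile(y[m],[5,50,95]).round(3),'z',np.percentile(z[m],[5,50,95]).round(3))
            if nm=='gry': A=np.c_[y[m],z[m]]; _,_,V=np.linalg.svd(A-A.mean(0),full_matrices=False); print('  dir deg from vertical',np.degrees(np.arctan2(V[0,0],V[0,1])).round(1))
    a=c['T']
    if n=='side': save(sys.argv[1],np.hstack([cv2.resize(c['img'][120:270,240:390],(400,400),interpolation=2)]))
    else: save(sys.argv[1]+'s',cv2.resize(c['img'][150:310,130:290],(400,400),interpolation=2))
E
python3 tilt.py t1
```

```text
side blk 206 x [-0.016  0.     0.015] y [0.127 0.135 0.144] z [0.07  0.091 0.103]
side gry 393 x [-0.02  0.    0.02] y [0.083 0.136 0.149] z [0.014 0.044 0.112]
  dir deg from vertical -171.7
scene gry 551 x [-0.014  0.008  0.016] y [0.058 0.086 0.113] z [0.026 0.058 0.087]
  dir deg from vertical -140.6
```

```bash
cat > ang.py <<'E'
from h import *
L0=np.array([.520,-.1895]); ex=np.array([.961,.277]); ey=np.array([-.277,.961])
c=cam('scene'); P=cloud(c); g=cv2.cvtColor(c['img'],cv2.COLOR_RGB2HSV)
d=P[...,:2]-L0; x=d@ex; y=d@ey; z=P[...,2]
m=(abs(x-.015)<.004)&(y>.04)&(y<.2)&(z>.014)&(z<.14)&(g[...,1]<60)
k=cv2.connectedComponentsWithStats(m.astype(np.uint8)); i=1+np.argmax(k[2][1:,4]); m=k[1]==i
print(m.sum(),cv2.minAreaRect(np.c_[y[m],z[m]].astype(np.float32)*1000))
A=np.c_[y[m],z[m]]; _,_,V=np.linalg.svd(A-A.mean(0),full_matrices=False); print('pca deg',np.degrees(np.arctan(V[0,0]/V[0,1])).round(1))
for zz in np.arange(.02,.09,.01):
    s=m&(abs(z-zz)<.005)
    if s.sum()>3: print(round(zz,3),y[s].min().round(3),y[s].max().round(3))
o=observe(); print(o['tool_pos'].round(4),o['contact_force'].round(1), 'lane y', ((o['tool_pos'][:2]-L0)@ey).round(4))
E
python3 ang.py
```

```text
227 ((90.63946533203125, 51.58074188232422), (76.0260009765625, 33.280426025390625), 43.44257354736328)
pca deg 41.6
0.02 0.064 0.084
0.03 0.056 0.097
0.04 0.054 0.105
0.05 0.064 0.117
0.06 0.075 0.115
0.07 0.085 0.115
0.08 0.095 0.114
[ 0.4858 -0.0699  0.2392] [ 0.7  1.1 -1.5] lane y 0.1244
```

```bash
python3 - <<'E'
from h import *
import pickle
L0=np.array([.520,-.1895]); R=np.array([[.961,.277],[-.277,.961]])
c=pickle.load(open('w2.pkl','rb')); g=cv2.cvtColor(c['img'],cv2.COLOR_RGB2HSV)
for n,lo,hi in (('blue',105,130),('green',45,85)):
    m=(g[...,0]>lo)&(g[...,0]<hi)&(g[...,1]>100); vu=np.argwhere(m)[:,::-1]
    r=cv2.minAreaRect(onplane(c,vu,.03)[:,:2].astype(np.float32)); print(n,r[0],((cv2.boxPoints(r)-L0)@R.T).round(3).tolist())
E
```

```text
blue (0.48545894026756287, -0.1205424964427948) [[-0.262, 0.066], [0.071, -0.157], [0.233, 0.086], [-0.099, 0.309]]
green (0.35127270221710205, -0.12566250562667847) [[-0.198, 0.128], [-0.198, 0.089], [-0.091, 0.088], [-0.091, 0.127]]
```

```bash
python3 - <<'E'
from h import *
import pickle
L0=np.array([.520,-.1895]); R=np.array([[.961,.277],[-.277,.961]])
c=pickle.load(open('w2.pkl','rb'))
r=onplane(c,[[125,58],[265,55],[265,97],[128,101]],.03); print(((r[:,:2]-L0)@R.T).round(3).tolist())
E
```

```text
[[-0.114, 0.253], [-0.012, 0.253], [-0.012, 0.224], [-0.114, 0.223]]
```

{"api": "arm_command", "payload": {"xyz": [[0,0,11],[0,0,14],[0,0,16],[0,0,14],[-3,10,0],[-4.1,14.3,0],[-4.1,14.3,0],[-4.1,14.3,0],[-4.1,14.3,0],[-4.1,14.3,0],[-4.1,14.3,0],[0,0,-10],[0,0,-14],[0,0,-14],[0,0,-14],[0,0,0],[0,0,0]], "spin": [0,0,0,0,0,0,0,0,0,0,0,0,0,0,0,0,0]}}

```text
time: 6.7
tool_pos: [0.4583, 0.0257, 0.242]
tool_rot: [-3.141, -0.0, 1.852]
contact_force: [0.8, 0.2, -1.7]
opening: 0.0299
grip_force: 3.0
```

```bash
sed -i 's/(y<.2)/(y<.27)/' ang.py; python3 ang.py
```

```text
206 ((192.2940216064453, 56.630340576171875), (79.52932739257812, 32.52720642089844), 44.476924896240234)
pca deg 40.9
0.03 0.162 0.189
0.04 0.154 0.2
0.05 0.162 0.209
0.06 0.172 0.213
0.07 0.181 0.213
0.08 0.192 0.214
[0.4585 0.0257 0.2425] [ 0.6 -0.1 -0.8] lane y 0.2238
```

{"api": "arm_command", "payload": {"xyz": [[1.94,-6.73,2],[1.94,-6.73,2],[1.94,-6.73,3],[1.66,-5.77,3],[1.66,-5.77,3],[1.66,-5.77,3],[1.47,-5.1,0],[1.47,-5.1,0],[1.47,-5.1,0],[0,0,0],[0,0,0]], "spin": [0,0,0,0,0,0,0,0,0,0,0]}}

```text
time: 7.85
tool_pos: [0.4735, -0.0271, 0.2582]
tool_rot: [-3.141, -0.0, 1.851]
contact_force: [-0.7, 0.6, -0.5]
opening: 0.0303
grip_force: 3.0
```

```bash
python3 ang.py
```

```text
166 ((163.89370727539062, 57.67591094970703), (92.49693298339844, 35.08478546142578), 79.64338684082031)
pca deg -1.0
0.02 0.143 0.175
0.03 0.143 0.177
0.04 0.144 0.179
0.05 0.145 0.18
0.06 0.146 0.18
0.07 0.153 0.18
0.08 0.154 0.159
[ 0.4734 -0.027   0.2582] [ 0.4 -0.7 -1.3] lane y 0.1691
```

{"api": "arm_command", "payload": {"xyz": [[0,0,12],[0,0,14],[0,0,14],[0,0,10],[2.5,-9,0],[3.9,-13.4,0],[3.9,-13.4,0],[3.9,-13.4,0],[3.9,-13.4,0],[3.8,-13.3,0],[0,0,-12],[0,0,-16],[0,0,-16],[0,0,-14],[0,0,-5],[0,0,-2],[0,0,-2],[0,0,0]], "spin": [0,0,0,0,0,0,0,0,0,0,0,0,0,0,0,0,0,0]}}

```text
time: 9.7
tool_pos: [0.4955, -0.1029, 0.2417]
tool_rot: [3.141, 0.0, 1.852]
contact_force: [0.2, -0.8, -0.4]
opening: 0.0297
grip_force: 3.0
```

```bash
python3 ang.py
```

```text
117 ((85.20122528076172, 50.1328239440918), (73.17523193359375, 26.043790817260742), 87.72189331054688)
pca deg -8.5
0.02 0.071 0.097
0.03 0.071 0.097
0.04 0.072 0.098
0.05 0.073 0.098
0.06 0.074 0.082
0.07 0.075 0.08
0.08 0.074 0.078
[ 0.4956 -0.1028  0.2417] [-1.   0.5 -0.3] lane y 0.0901
```

{"api": "arm_command", "payload": {"xyz": [[0,0,-1.5],[0,0,-1.5],[0,0,0],[0,0,0]], "spin": [0,0,0,0]}}

```text
time: 10.15
tool_pos: [0.4956, -0.103, 0.2385]
tool_rot: [3.141, 0.001, 1.852]
contact_force: [0.4, -0.9, 2.9]
opening: 0.0299
grip_force: 3.0
```

{"api": "arm_command", "payload": {"xyz": [[0,0,0],[0,0,0],[0,0,0],[0,0,0],[0,0,0],[0,0,0]], "spin": [0,0,0,0,0,0], "jaw": 0}}

```text
time: 10.75
tool_pos: [0.4954, -0.1029, 0.2383]
tool_rot: [3.142, -0.0, 1.852]
contact_force: [-0.2, 0.7, 0.2]
opening: 0.0463
grip_force: 0.0
```

{"api": "arm_command", "payload": {"xyz": [[0,0,10],[0,0,30],[0,0,50],[0,0,50],[0,0,50],[0,0,0]], "spin": [0,0,0,0,0,0]}}

```text
time: 11.35
tool_pos: [0.4959, -0.103, 0.4362]
tool_rot: [3.13, 0.009, 1.852]
contact_force: [-0.3, 0.2, 0.5]
opening: 0.0456
grip_force: 0.0
```

```bash
python3 ang.py; python3 - <<'E'
from h import *
import pickle
c=cam('side'); save('side2',c['img']); pickle.dump(c,open('side2.pkl','wb'))
c=cam('scene'); pickle.dump(c,open('scene2.pkl','wb'))
c['depth'][c['depth']>1.4]=0
import lane; lane.caps(c,(130,185,260,310))
E
```

```text
246 ((85.27008819580078, 60.47365951538086), (30.492603302001953, 92.58380126953125), 0.4659939110279083)
pca deg -2.6
0.02 0.07 0.1
0.03 0.07 0.098
0.04 0.07 0.1
0.05 0.071 0.099
0.06 0.07 0.101
0.07 0.07 0.1
0.08 0.071 0.1
[ 0.4955 -0.1029  0.4326] [-0.3 -0.6 -0.3] lane y 0.0901
cap [222. 212.] 199 z [0.0881 0.1025 0.1051] med [ 0.5007 -0.1076  0.1037] rect [ 0.5014 -0.1081] [0.0297 0.0288] 13.7
cap [200. 230.] 207 z [0.0882 0.1027 0.105 ] med [ 0.5177 -0.1725  0.1034] rect [ 0.5188 -0.1733] [0.0292 0.029 ] 13.6
cap [172. 255.] 225 z [0.0868 0.1031 0.1053] med [ 0.5436 -0.2503  0.1041] rect [ 0.5439 -0.2509] [0.0304 0.0266] 12.8
cap [154. 269.] 239 z [0.0882 0.103  0.1054] med [ 0.5531 -0.2946  0.1039] rect [ 0.5542 -0.2942] [0.0296 0.0277] 19.4
```

The tube stands upright at lane y 85 mm, level with the neighbours' tops. Next is the lamp.

```bash
cat > lamp.py <<'E'
from h import *
import pickle
def run(c,box):
    P=cloud(c); g=cv2.cvtColor(c['img'],cv2.COLOR_RGB2HSV); a,b,e,f=box
    B=np.zeros(P.shape[:2],bool); B[b:f,a:e]=1; z=P[...,2]
    for n,lo,hi in (('lamptop',.203,.222),('lampmid',.1,.203),('rim',.056,.064),('lowwall',.028,.036),('base',.007,.013)):
        m=B&(z>lo)&(z<hi)&(P[...,0]>.3)&(P[...,0]<.8)&(g[...,1]<80)
        if m.sum()>15:
            k=cv2.connectedComponentsWithStats(m.astype(np.uint8)); i=1+np.argmax(k[2][1:,4]); m=k[1]==i
            r=cv2.minAreaRect(P[m][:,:2].astype(np.float32)*1000); print(n,m.sum(),'z',np.median(z[m]).round(4),np.round(r[0],1),np.round(r[1],1),round(r[2],1),'px',np.argwhere(m).mean(0)[::-1].round())
if __name__=='__main__':
    run(pickle.load(open('scene2.pkl','rb')),(315,125,380,220)); run(pickle.load(open('side2.pkl','rb')),(195,190,280,320))
E
python3 lamp.py
```

```text
lamptop 112 z 0.211 [561.1 210.4] [28.7 23.4] 75.2 px [353. 136.]
lampmid 392 z 0.1638 [564.1 206.4] [35.5 19.8] 47.9 px [350. 153.]
rim 103 z 0.0605 [559. 213.] [48.  36.2] 75.6 px [346. 181.]
lowwall 81 z 0.0339 [597.2 203.4] [60.8 23.5] 68.5 px [351. 198.]
base 466 z 0.0104 [565.2 211.6] [ 97.1 107.6] 77.0 px [343. 199.]
lamptop 205 z 0.2107 [555.9 214.5] [35.5 25.1] 74.1 px [238. 203.]
lampmid 902 z 0.1556 [550.5 221.7] [41.4 21.9] 41.0 px [240. 232.]
rim 154 z 0.0604 [557.6 214.6] [49.4 38.4] 77.0 px [239. 275.]
lowwall 197 z 0.033 [564.3 229.9] [82.3 40. ] 26.8 px [235. 286.]
base 965 z 0.0107 [564.3 212.2] [ 98.3 105.6] 77.4 px [241. 298.]
```

{"api": "arm_command", "payload": {"xyz": [[7.8,39.5,0],[7.8,39.5,0],[7.8,39.5,0],[7.8,39.5,0],[7.8,39.5,0],[7.8,39.5,0],[7.8,39.5,0],[7.8,39.5,0],[0,0,0],[0,0,0]], "spin": [7.6,7.6,7.6,7.6,7.6,7.6,7.6,7.6,0,0], "jaw": 1}}

```text
time: 12.5
tool_pos: [0.5576, 0.2138, 0.4262]
tool_rot: [-3.14, -0.003, 2.914]
contact_force: [-0.4, -0.2, 0.3]
opening: 0.0919
grip_force: 0.0
```

```bash
python3 - <<'E'
from h import *
import pickle
c=cam('wrist'); save('w3',c['img']); pickle.dump(c,open('w3.pkl','wb')); o=observe(); print(o['qpos'].round(3),o['tool_pos'],o['tool_rot'])
import lamp; lamp.run(c,(0,0,560,290))
E
```

```text
[ 0.236  0.463  1.276 -0.     1.407 -1.105] [0.55763885 0.21287954 0.42669197] [-3.13975672e+00 -2.80983791e-03  2.91204943e+00]
lamptop 2407 z 0.2101 [557.6 215.2] [33.7 27.3] 78.5 px [282. 238.]
lampmid 1753 z 0.1684 [544.7 217.9] [34.9  4.8] 75.5 px [282. 201.]
rim 130 z 0.0601 [548.1 195.7] [ 4.8 29.4] 76.1 px [260. 179.]
lowwall 242 z 0.0322 [541.7 219. ] [45.9  7.1] 77.5 px [283. 165.]
base 4401 z 0.0102 [563.9 213.6] [ 95.4 104.7] 77.2 px [283. 169.]
```

View pics/w3.png

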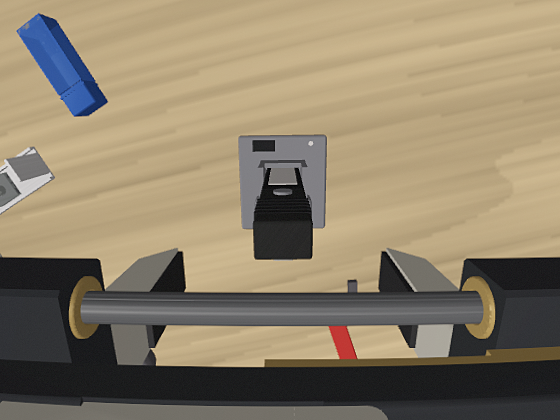

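```bash
python3 - <<'E'
from h import *
import pickle
G=np.zeros((20,26),int)
for n in ('scene2','side2','w3'):
    c=pickle.load(open(n+'.pkl','rb')); P=cloud(c)
    if n=='w3': P=P[:230]
    q=P.reshape(-1,3); q=q[(q[:,2]>.006)&(q[:,2]<.3)]
    i=((q[:,0]-.34)/.02).astype(int); j=((q[:,1]+.06)/.02).astype(int); k=(q[:,0]>.34)&(q[:,1]>-.06)&(i<20)&(j<26)
    H=np.zeros_like(G); np.add.at(H,(i[k],j[k]),1); G+=(H>=4)
print('rows x .34.. cols y -.06..'); 
for a,r in enumerate(G): print('%.2f'%(.34+.02*a),''.join('.#'[v>0] if v<2 else '@' for v in r))
E
```

```text
rows x .34.. cols y -.06..Traceback (most recent call last):
  File "<stdin>", line 11, in <module>
  File "<stdin>", line 11, in <genexpr>
TypeError: string indices must be integers, not 'numpy.bool'
```

{"api": "arm_command", "payload": {"xyz": [[0.4,1.6,-10],[0,0,-22],[0,0,-22],[0,0,-22],[0,0,-16],[0,0,0]], "spin": [0.4,0,0,0,0,0]}}

```text
time: 13.15
tool_pos: [0.5575, 0.2133, 0.3333]
tool_rot: [-3.139, -0.005, 2.918]
contact_force: [-0.5, -0.9, -0.9]
opening: 0.0916
grip_force: 0.0
```

{"api": "arm_command", "payload": {"xyz": [[0,0,0],[0,0,0],[0,0,0],[0,0,0],[0,0,0],[0,0,0],[0,0,0],[0,0,0],[0,0,0],[0,0,0]], "spin": [0,0,0,0,0,0,0,0,0,0], "jaw": -1, "squeeze": 15}}

```text
time: 14.15
tool_pos: [0.5582, 0.2147, 0.3363]
tool_rot: [3.142, -0.0, 2.92]
contact_force: [0.0, 0.2, 0.7]
opening: 0.0341
grip_force: 15.0
```

{"api": "arm_command", "payload": {"xyz": [[0,0,8],[0,0,16],[0,0,20],[0,0,20],[0,0,20],[0,0,0],[0,0,0],[0,0,0]], "spin": [0,0,0,0,0,0,0,0]}}

```text
time: 14.95
tool_pos: [0.558, 0.2146, 0.4189]
tool_rot: [-3.14, -0.002, 2.92]
contact_force: [-0.2, -0.1, -3.2]
opening: 0.0338
grip_force: 15.0
```

```bash
python3 - <<'E'
from h import *
import pickle
G=np.zeros((20,26),int)
for n in ('scene2','side2','w3'):
    c=pickle.load(open(n+'.pkl','rb')); P=cloud(c)
    if n=='w3': P=P[:230]
    q=P.reshape(-1,3); q=q[(q[:,2]>.006)&(q[:,2]<.3)]
    i=np.floor((q[:,0]-.34)/.02).astype(int); j=np.floor((q[:,1]+.06)/.02).astype(int); k=(i>=0)&(j>=0)&(i<20)&(j<26)
    H=np.zeros_like(G); np.add.at(H,(i[k],j[k]),1); G+=(H>=4)
print('rows x .34.. cols y -.06..')
for a,r in enumerate(G): print('%.2f'%(.34+.02*a),''.join('.#@@'[int(v)] for v in r))
import lamp; c=cam('side'); lamp.run(c,(150,100,330,320))
E
```

```text
rows x .34.. cols y -.06..
0.34 ..@@@.........##..@@@@@@#.
0.36 ..@@@.................@@#.
0.38 ...@@#....................
0.40 ...@@@....................
0.42 ...@@@....................
0.44 ...#@.....................
0.46 @.........................
0.48 @.........................
0.50 @..........@@@@@..........
0.52 ...........@@@@@@.........
0.54 ...........@@@@@@.........
0.56 ...........@@@@@@.........
0.58 ..........@@@@@@..........
0.60 ..........@@@@@@..........
0.62 ..............@@..........
0.64 ..........................
0.66 ..........................
0.68 ..........................
0.70 ............@@.@@.........
0.72 #@@.........@@@@@.........
lamptop 186 z 0.2126 [550.2 223.4] [38.1 20.5] 38.0 px [239. 204.]
lampmid 892 z 0.1552 [549.4 221.1] [40.8 22.3] 42.7 px [241. 232.]
rim 193 z 0.0605 [557.3 214.3] [49.8 38.4] 77.2 px [239. 271.]
lowwall 229 z 0.0327 [572.4 215.8] [51.8 67.8] 78.1 px [236. 285.]
base 956 z 0.0107 [564.7 213.5] [ 97.3 105.7] 77.6 px [241. 298.]
```

{"api": "arm_command", "payload": {"xyz": [[3,18,0],[4,24,0],[5,30,0],[5,30,0],[5,28,0],[0,0,-12],[0,0,-20],[0,0,-20],[0,0,-20],[0,0,-14],[0,0,-3],[0,0,-2],[0,0,-2],[0,0,0],[0,0,0]], "spin": [0,0,0,0,0,0,0,0,0,0,0,0,0,0,0]}}

```text
time: 16.5
tool_pos: [0.5803, 0.3447, 0.328]
tool_rot: [3.141, 0.001, 2.92]
contact_force: [0.3, 1.2, -2.3]
opening: 0.0339
grip_force: 15.0
```

{"api": "arm_command", "payload": {"xyz": [[0,0,-1.5],[0,0,-1.5],[0,0,0],[0,0,0]], "spin": [0,0,0,0]}}

```text
time: 16.9
tool_pos: [0.5803, 0.3447, 0.3263]
tool_rot: [3.14, 0.002, 2.92]
contact_force: [-1.3, -1.8, 5.3]
opening: 0.0337
grip_force: 15.0
```

{"api": "arm_command", "payload": {"xyz": [[0,0,0],[0,0,0],[-9.5,2.2,0],[-9.5,2.2,0],[-9.5,2.2,-0.5],[-9.3,2.1,-1.3],[-9.3,2.1,-1.8],[-9.3,2.1,-2.4],[-8.9,2,-3],[-8.9,2,-3.5],[-8.9,2,-4],[0,0,0],[0,0,0]], "spin": [0,0,0,0,0,0,0,0,0,0,0,0,0], "squeeze": 4}}

```text
time: 18.2
tool_pos: [0.4969, 0.3637, 0.3076]
tool_rot: [-3.141, -0.001, 2.92]
contact_force: [-1.1, 0.6, -0.6]
opening: 0.0339
grip_force: 4.0
```

```bash
python3 - <<'E'
from h import *
for n,b in (('side',(80,150,330,420)),('scene',(260,80,420,230))):
    c=cam(n); P=cloud(c); g=cv2.cvtColor(c['img'],cv2.COLOR_RGB2HSV); save('tip_'+n,c['img'])
    D=np.array([-.974,.225]); d=P[...,:2]-[.5803,.3447]; h=d@D; s=d@[.225,.974]
    m=(abs(s)<.03)&(P[...,2]>.008)&(P[...,2]<.165)&(h>-.05)&(h<.25)
    A=np.c_[h[m],P[m][:,2]]
    print(n,m.sum()); 
    for z in np.arange(.01,.2,.02):
        q=A[abs(A[:,1]-z)<.006,0]
        if len(q)>3: print(' z',z.round(2),'h',np.percentile(q,[5,50,95]).round(3))
E
```

```text
side 1310
 z 0.01 h [0.013 0.235 0.249]
 z 0.03 h [0.003 0.017 0.03 ]
 z 0.05 h [0.015 0.028 0.041]
 z 0.07 h [0.027 0.041 0.053]
 z 0.09 h [0.037 0.051 0.063]
 z 0.11 h [0.047 0.061 0.074]
 z 0.13 h [0.09  0.095 0.097]
 z 0.15 h [0.095 0.097 0.099]
scene 1090
 z 0.01 h [-0.006  0.23   0.247]
 z 0.03 h [-0.001  0.004  0.023]
 z 0.05 h [0.01  0.015 0.033]
 z 0.07 h [0.022 0.026 0.046]
 z 0.09 h [0.033 0.038 0.057]
 z 0.11 h [0.043 0.048 0.067]
 z 0.13 h [0.054 0.059 0.075]
 z 0.15 h [0.063 0.07  0.075]
 z 0.17 h [0.074 0.076 0.079]
```

View pics/tip_side.png

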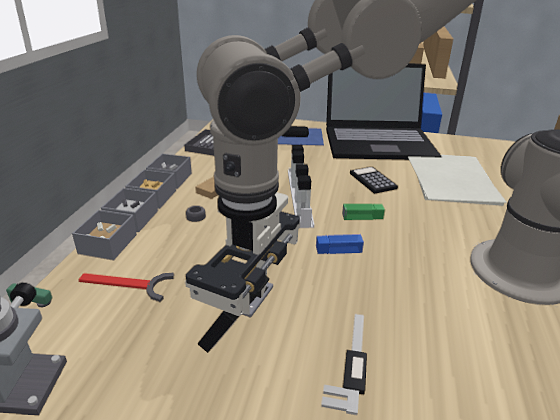

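The side view shows the lamp tipping at (225, 330), about 29° over, with its foot fixed on the bench. The caliper at (350, 365) is near where the handle will land, so I lift the lamp, shift it back 50 mm and carry on.

{"api": "arm_command", "payload": {"xyz": [[0,0,8],[0,0,7],[12,-3,0],[18,-4,0],[18,-4,0],[0,0,-7],[0,0,-8],[0,0,0],[-8.1,1.9,-4.3],[-8.1,1.9,-5],[-8.1,1.9,-5.7],[-7.2,1.7,-6],[-7.2,1.7,-6.4],[-7.2,1.7,-6.8],[-6,1.4,-7.3],[-6,1.4,-7.5],[-6,1.4,-7.8],[0,0,0],[0,0,0]], "spin": [0,0,0,0,0,0,0,0,0,0,0,0,0,0,0,0,0,0,0]}}

```text
time: 20.2
tool_pos: [0.4813, 0.3675, 0.2506]
tool_rot: [-3.141, -0.0, 2.92]
contact_force: [0.9, -0.1, -2.5]
opening: 0.0341
grip_force: 4.0
```

```bash
cat > tip.py <<'E'
from h import *
for n in ('side','scene'):
    c=cam(n); P=cloud(c)
    D=np.array([-.974,.225]); d=P[...,:2]-[.628,.3337]; h=d@D; s=d@[.225,.974]
    m=(abs(s)<.022)&(P[...,2]>.006)&(P[...,2]<.165)&(h>-.05)&(h<.25)
    A=np.c_[h[m],P[m][:,2]]
    print(n,m.sum())
    for x in np.arange(-.02,.24,.02):
        q=A[abs(A[:,0]-x)<.006,1]
        if len(q)>3: print(' h',x.round(2),'z',np.percentile(q,[5,50,95]).round(3))
print(observe()['tool_pos'])
E
python3 tip.py
```

```text
side 1355
 h 0.02 z [0.018 0.024 0.026]
 h 0.04 z [0.01  0.029 0.038]
 h 0.06 z [0.022 0.034 0.046]
 h 0.08 z [0.033 0.04  0.045]
 h 0.14 z [0.151 0.163 0.164]
 h 0.16 z [0.082 0.105 0.162]
 h 0.18 z [0.099 0.126 0.162]
 h 0.2 z [0.107 0.111 0.116]
scene 1015
 h 0.02 z [0.018 0.024 0.027]
 h 0.04 z [0.015 0.034 0.041]
 h 0.06 z [0.029 0.047 0.052]
 h 0.08 z [0.04  0.059 0.064]
 h 0.1 z [0.053 0.072 0.078]
 h 0.12 z [0.069 0.089 0.161]
 h 0.14 z [0.084 0.101 0.148]
 h 0.16 z [0.107 0.122 0.134]
[0.48166029 0.36749824 0.25117124]
```

{"api": "arm_command", "payload": {"xyz": [[-4.6,1.1,-8.3],[-4.6,1.1,-8.5],[-4.6,1.1,-8.7],[-3.1,0.7,-9],[-3.1,0.7,-9.2],[-3.1,0.7,-9.4],[-1.4,0.3,-6],[-1.4,0.3,-6],[0,0,0],[0,0,0]], "spin": [0,0,0,0,0,0,0,0,0,0]}}

```text
time: 21.3
tool_pos: [0.4554, 0.3736, 0.1859]
tool_rot: [-3.142, -0.0, 2.92]
contact_force: [-0.1, -0.2, -2.4]
opening: 0.034
grip_force: 4.0
```

```bash
python3 tip.py
```

```text
side 2809
 h 0.04 z [0.01  0.025 0.027]
 h 0.06 z [0.01  0.026 0.029]
 h 0.08 z [0.01  0.028 0.03 ]
 h 0.1 z [0.028 0.03  0.032]
 h 0.16 z [0.105 0.129 0.151]
 h 0.18 z [0.098 0.127 0.15 ]
 h 0.2 z [0.023 0.117 0.154]
 h 0.22 z [0.02  0.038 0.042]
scene 1061
 h 0.04 z [0.01  0.025 0.028]
 h 0.06 z [0.012 0.027 0.03 ]
 h 0.08 z [0.012 0.029 0.032]
 h 0.1 z [0.015 0.03  0.033]
 h 0.12 z [0.017 0.031 0.034]
 h 0.14 z [0.016 0.035 0.095]
 h 0.16 z [0.024 0.125 0.148]
 h 0.18 z [0.036 0.041 0.071]
[0.45546956 0.3736272  0.18621353]
```

{"api": "arm_command", "payload": {"xyz": [[0,0,0],[0,0,0],[0,0,0],[0,0,0],[0,0,0],[0,0,0],[0,0,0],[10,-2.3,0],[14,-3.2,0],[14,-3.2,0],[12.7,-3,0],[0,0,0]], "spin": [0,0,0,0,0,0,0,0,0,0,0,0], "jaw": 0.6}}

```text
time: 22.6
tool_pos: [0.5083, 0.361, 0.1859]
tool_rot: [3.141, 0.001, 2.918]
contact_force: [0.2, -0.1, 0.0]
opening: 0.074
grip_force: 0.0
```

```bash
python3 tip.py; python3 - <<'E'
from h import *
for n in ('side','scene'):
    c=cam(n); save('lay_'+n,c['img']); P=cloud(c); D=np.array([-.974,.225]); d=P[...,:2]-[.628,.3337]; h=d@D; s=d@[.225,.974]; z=P[...,2]
    g=cv2.cvtColor(c['img'],cv2.COLOR_RGB2HSV)
    m=(abs(s)<.06)&(z>.018)&(z<.03)&(h>-.05)&(h<.28)&(g[...,2]<70)
    q=np.c_[h[m],s[m]]; print(n,len(q),np.percentile(h[m],[1,99]).round(3),np.percentile(s[m],[2,50,98]).round(3),np.percentile(z[m],[10,50,90]).round(4))
o=observe(); print((o['tool_pos'][:2]-[.628,.3337])@D)
E
```

```text
side 2783
 h 0.04 z [0.023 0.025 0.025]
 h 0.1 z [0.088 0.125 0.151]
 h 0.12 z [0.111 0.129 0.15 ]
 h 0.14 z [0.013 0.117 0.157]
 h 0.16 z [0.009 0.024 0.026]
 h 0.18 z [0.01  0.025 0.029]
 h 0.2 z [0.01  0.025 0.028]
 h 0.22 z [0.009 0.024 0.029]
scene 778
 h 0.04 z [0.01  0.025 0.027]
 h 0.06 z [0.01  0.025 0.027]
 h 0.08 z [0.009 0.025 0.028]
 h 0.1 z [0.023 0.117 0.147]
 h 0.12 z [0.01  0.025 0.028]
 h 0.14 z [0.008 0.024 0.027]
 h 0.16 z [0.024 0.026 0.027]
[0.50633124 0.3614897  0.18562735]
side 975 [0.032 0.229] [-0.037  0.006  0.018] [0.0216 0.0245 0.026 ]
scene 422 [0.029 0.163] [-0.019 -0.003  0.036] [0.022  0.0252 0.0273]
0.12555371642426807
```

View pics/lay_scene.png

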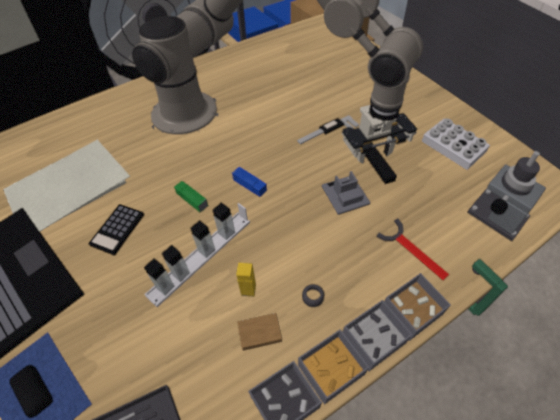

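The picture shows the lamp lying flat at about (378, 165), lens end towards (393, 180), with all four tubes upright. I regrip at its centre of mass.

{"api": "arm_command", "payload": {"xyz": [[-9.4,2.2,-2],[-9.4,2.2,-2],[0,0,0],[0,0,0]], "spin": [0,0,0,0]}}

```text
time: 23.2
tool_pos: [0.4866, 0.3667, 0.182]
tool_rot: [-3.142, -0.0, 2.921]
contact_force: [0.7, -0.2, 0.3]
opening: 0.0737
grip_force: 0.0
```

{"api": "arm_command", "payload": {"xyz": [[0,0,0],[0,0,0],[0,0,0],[0,0,0],[0,0,0],[0,0,0],[0,0,0],[0,0,0]], "spin": [0,0,0,0,0,0,0,0], "jaw": -1, "squeeze": 30}}

```text
time: 24.0
tool_pos: [0.4873, 0.3663, 0.1819]
tool_rot: [3.142, 0.0, 2.92]
contact_force: [0.1, -0.1, -0.5]
opening: 0.0335
grip_force: 30.0
```

{"api": "arm_command", "payload": {"xyz": [[0,0,10],[0,0,20],[0,0,30],[0,0,40],[0,0,40],[0,0,40],[0,0,40],[0,0,20],[0,0,0],[0,0,0]], "spin": [0,0,0,0,0,0,0,0,0,0]}}

```text
time: 25.0
tool_pos: [0.4868, 0.3661, 0.4212]
tool_rot: [-3.141, -0.001, 2.92]
contact_force: [0.6, 0.0, -4.0]
opening: 0.034
grip_force: 30.0
```

```bash
cat > lev.py <<'E'
from h import *
o=observe(); p=o['tool_pos']; yaw=o['tool_rot'][2]; D=np.array([np.cos(yaw),np.sin(yaw)]); N=np.array([-D[1],D[0]])
for n in ('side','scene'):
    c=cam(n); P=cloud(c); d=P[...,:2]-p[:2]; h=d@D; s=d@N; z=P[...,2]-(p[2]-.159)
    m=(abs(s)<.022)&(abs(z)<.045)&(abs(h)<.16)&((h<-.03)|(h>.03))
    print(n,m.sum())
    for x in np.arange(-.14,.15,.02):
        q=z[m&(abs(h-x)<.005)]
        if len(q)>3: print(' h',x.round(2),'z',np.percentile(q,[5,95]).round(3))
print(p,o['tool_rot'],o['qpos'].round(3))
E
python3 lev.py
```

```text
side 1942
 h -0.1 z [-0.019  0.003]
 h -0.08 z [-0.021 -0.01 ]
 h -0.06 z [-0.02 -0.01]
 h -0.04 z [-0.021 -0.01 ]
 h 0.04 z [-0.019  0.006]
 h 0.06 z [-0.018  0.006]
 h 0.08 z [-0.019  0.003]
scene 660
 h -0.12 z [-0.016  0.   ]
 h -0.1 z [-0.019  0.002]
 h -0.08 z [-0.018  0.002]
 h -0.06 z [-0.017  0.002]
 h -0.04 z [-0.017  0.002]
 h 0.04 z [-0.02   0.003]
 h 0.06 z [-0.013  0.004]
[0.4868205  0.3661381  0.42124955] [-3.14097229e+00 -8.45298269e-04  2.91985135e+00] [ 0.519  0.489  1.248  0.     1.406 -0.83 ]
```

{"api": "arm_command", "payload": {"xyz": [[0.5,-14,2],[1,-28,4],[1.2,-36,4],[1.2,-38,0],[1.2,-38,0],[1.2,-38,0],[1.2,-38,0],[1.2,-38,0],[1.2,-38,0],[1.2,-38,0],[1.2,-38,0],[1.2,-38,0],[1.2,-36,0],[1.1,-28,0],[1.1,-14,0],[0,0,0],[0,0,0],[0,0,0],[0,0,0]], "spin": [-2,-3,-4,-4.5,-4.5,-4.5,-4.5,-4.5,-4.5,-4.5,-4.5,-4.5,-4.5,-4,-3,0,0,0,0]}}

```text
time: 27.0
tool_pos: [0.5041, -0.1307, 0.432]
tool_rot: [3.142, -0.0, 1.857]
contact_force: [0.7, 0.1, -2.7]
opening: 0.0339
grip_force: 30.0
```

```bash
python3 lev.py; python3 - <<'E'
from h import *
c=cam('scene'); save('fin',c['img'][60:360])
E
```

```text
side 454
 h -0.1 z [0.001 0.002]
 h -0.08 z [0.001 0.002]
 h -0.06 z [0.    0.002]
 h -0.04 z [0.    0.002]
 h 0.04 z [-0.019  0.005]
 h 0.06 z [-0.02   0.005]
 h 0.08 z [-0.02   0.004]
scene 1057
 h -0.12 z [-0.019  0.001]
 h -0.1 z [-0.016  0.003]
 h -0.08 z [-0.017  0.003]
 h -0.06 z [-0.018  0.004]
 h -0.04 z [-0.016  0.003]
[ 0.50409641 -0.13065628  0.43197265] [ 3.14151746e+00 -2.22403126e-04  1.85692298e+00] [-0.401  0.314  1.488  0.     1.34  -0.687]
```

View pics/fin.png

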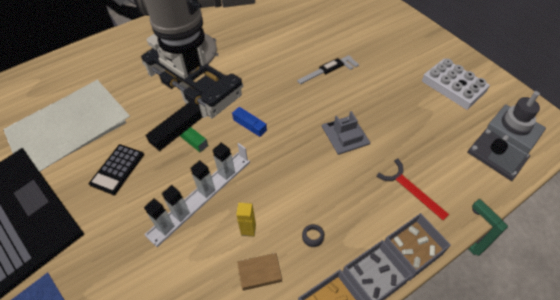

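The picture shows the lamp level at (180, 125), over the lane in plan at about 0.254 m lens height. All four tubes stand, the cradle is empty and the loose things have not moved. Handing in.

```bash
python3 -c "
from cell import *
print(hand_in())"
```

```text
the job is handed in; nothing more can be done
None
```

The job is handed in at about 27 s of robot time: the toppled tube stands upright and released in the lane beside its neighbours. The lamp is held level, lens down, over the lane's middle, about 15 cm above the tube tops; `hand_in()` returned no verdict, so the judged result is not known here.

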